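Bring the bench photometer to its blank reading

TASK

Using only the fingertips, first switch on the power pod by pressing down the raised half of its rocker, then push the photometer's hinged lid fully shut, and only then press the round key fully down and keep it held down: the program finishes while still holding that key down. Only touch and press: do not lift, carry or shove the pod, leave the square key and the bar key unpressed, and leave the glassware where it stands.

Things in the scene. Friction and masses are not known exactly. Their poses are not given: they have to be found in the camera images.
- photometer: Bench photometer, a low white box fixed to the bench, 240 (its x) x 200 (its y) x 75 high. Origin: centre of its underside. Its front faces its own -x (roughly the robot); hinged lid at the rear (+x) half of the flat top, dark display strip in the middle, a row of three grey keys on the front part of the top (x = -75, at y = -62, 0 and +62; which key is at which place differs from run to run). (Sizes in mm.)
- lid (a joint): Angle of the photometer's lid (rad): 0 = shut flat on the top, grows as it opens, to 1.25 at most. It starts ajar and has a stiff hinge, so it stays at any angle; about 1 N at its free edge moves it.
- lid_hinge (a point): Point on the lid's hinge axis, at the middle of its width, level with the photometer's flat top (75 above the bench). The axis runs along the photometer's y, at the rear; the lid's free edge points to the photometer's -x when shut and swings up.
- lid_edge (a point): Middle of the lid's free edge, on its outer (upper) face; moves with the lid. The lid is a grey plate 94 long from the hinge axis to this edge, 100 wide; its outer face lies 11 off the hinge point's level when shut. (A 40 wide finger lip stands 8 farther out.)
- key_round (a joint): Travel of the round key (m): 0 = up, 0.006 = fully down. Sprung: 1.5 N to start, 4.5 N fully down, comes back up when let go.
- key_round_top (a point): Centre of the top face of the round key (28 diameter), the only round one of the three grey keys; 14 above the photometer's flat top when up, pressed straight down. The keys stand 62 apart, each on a black 46 x 46 plate 4 thick.
- key_square_top (a point): Centre of the top of the square key (23 x 23), not to be pressed.
- key_bar_top (a point): Centre of the top of the narrow bar key (32 x 11), not to be pressed.
- key_square (a joint): Travel of the square key (m): 0 = up, 0.006 = fully down.
- key_bar (a joint): Travel of the narrow bar key (m): 0 = up, 0.006 = fully down.
- pod: Switched power pod standing loose on the bench: white plastic box 110 (its x) x 70 (its y), flat top 40 high, 0.7 kg, rubber feet, turned any way round. Origin: centre of its underside. A grey paddle rocker 60 (x) x 34 (y) is set in the middle of its top; a frame around it stands 4 above the top. A black round inlet stub (22 diameter, 18 long) sticks out of its -x end; the raised half of the rocker is the one away from that stub. (Sizes in mm.)
- rocker (a joint): Angle of the rocker (rad): 0 = off, the half on the pod's +x side stands raised and the other half lies level; 0.28 = on, the +x half lies level and the other half stands raised. It stays where it is left (stiff: about 3 N pressed 20 from the pivot).
- rocker_raised (a point): Point on the face of the rocker's +x half (raised at the start), 19 to 20 from the pivot line towards the end of that half (the half is 30 long); moves with the rocker. About 56 above the bench at the start, sinking about 5 when the rocker goes over.
- vial_a: Capped glass vial, 22 diameter, 52 high, standing on the photometer's top beside the lid (bystander). Origin: centre of its underside.
- vial_b: The same kind of vial standing on the bench close beside the pod (bystander). Origin: centre of its underside.
- jar: Small amber jar, 48 diameter, 75 high (bystander). Origin: centre of its underside.
- beaker: Glass beaker, 68 diameter, 85 high (bystander). Origin: centre of its underside.
- dish: Shallow glass dish, 90 diameter, 18 high (bystander). Origin: centre of its underside.
Mind the look-alikes: they are no part of the job. There is more than one size of the pod; the job needs the middle-sized.

How it is judged:
By the outcome, as a careful person would: the job done as asked, in the order asked, and still so for the second after the job is handed in, while the arm keeps its last pose, push and grip.
It also fails if it takes over 51 s, if anything falls off the work surface, if the arm or the gripper's body presses on something with over 40 N, if the wrist force passes 120 N, or if a joint passes its speed limit or range.

ROBOT

A 6-joint arm with a two-finger parallel gripper is mounted at the origin on the work surface. World frame = base frame: x ahead of the robot, y to its left, z up, the work surface at z = 0. Lengths are in mm, angles in rad, forces in N, time in s.
With the tool pointing down it reaches from about 300 to 775 mm from the base axis. Payload 14.6 kg.
Tool frame: the origin (TCP) lies at the very end of the fingers, on their centre line; the grasp point (between the pads) lies 19 mm behind it; z points along the fingers, y is the line along which they close (so a half turn about z gives the same grasp; the last joint's range is limited). The gripper opens to 94 mm and grips with 3 to 60 N. Pads are 16 mm wide; open, the fingers measure 119 mm over their backs; the gripper's body (75 mm by 177 mm) begins 78 mm behind the grasp point.
Start: joints at [-1.215, 0.3, 1.521, -0, 1.321, -0.067], TCP at [225.666, -501.562, 205.446] pointing down, gripper open.
Joint ranges: [-3.03, 3.03], [-0.79, 2.21], [0.23, 2.52], [-1.04, 4.18], [0, 3.07], [-2.55, 2.55]. Speed limits (rad/s): [2.22, 2.22, 2.57, 3.14, 3.14, 3.14].

INTERFACE

Orientations are given as [roll, pitch, yaw] about the fixed x, y, z axes, in that order (R = Rz(yaw) Ry(pitch) Rx(roll)).
In Python, from cell import manip, camera, get_calibration gives the robot as it stands.
- The arm moves only by the tool arm_command, never from a script. Its argument "targets" is a list of rows, each an object of numbers: "hand": the opening, from -1 (shut) to 1 (fully open), so that 0 is half open; "x", "y", "z": the shift along the tool's x, y, z in m; "yaw": the turn about the tool's z in rad. In form: [{"hand": .., "x": .., "y": .., "z": .., "yaw": ..}, ...]. A call has 1 to 10 rows; each row shifts and turns the commanded pose from where the row before left it, along the tool's axes as they then stand; what a row does not reach is not made up. A row lasts 1/10 s, in which the tool goes at most 50 mm and 8.59 degrees, less where a joint would pass 70% of its speed; a pose out of reach is approached as far as the arm can. A call is refused whole if a number of a shift passes 0.05 or a number of a turn 0.15, either way. A call with a gripper value outside its range is refused whole. The fingers move at their own pace and stop on an object; "newtons" is the grip in N (left out, the last holds). Time passes only in rows, so rows that do not move let the fingers close. It gives the time, the measured TCP pose, the force, the opening and the grip force at its end, in the units of the state.
- manip.read_state(): the state, without advancing time (a new reading comes with each control period).
- camera(name): name is "scene" or "top" or "wrist"; returns the picture (384x512x3 uint8, red, green, blue); there is no depth.
- get_calibration(name): a dict with "K" (3x3 intrinsics, pixels), "dist_coeffs" ([k1, k2, p1, p2, k3] as OpenCV has them; the pictures are not rectified), "cam_to_world" (4x4, takes a point from camera to world coordinates). Camera axes: x right, y up, looking along -z (the intrinsics and any distortion apply to the point x, -y, -z); pixel columns grow to the right and rows downward; lengths in mm; the calibration is good to about 2 mm. A picture is of the moment at which its call begins: read the wrist's pose just before it. get_calibration takes no time and is no camera call; for the wrist camera it gives the pose at the moment of the call.
- manip.sign_off(): hands the job in; it is judged then, once.
The state is a dict: "clock": time; "joints": joint angles; "qd": joint speeds; "effort": joint torques, N m; "eef_pos": TCP position; "eef_rot": TCP orientation; "wrist_force": force on the tool from outside, world axes, zero at the start; "moment": the same for the moment, N m; "finger_gap": finger opening in mm; "finger_force": force on a finger pad.
Only numpy, scipy, OpenCV 4.12 (cv2) and the standard library are available. Lean on these libraries where they do the work, as an engineer would, in place of code of your own. Each camera call takes 0.05 s, during which the arm holds its last target. There are 200 camera calls.

## Working session

There is one attempt and no reset: what is moved stays moved. The work goes in short steps, Python scripts to look and compute and a tool call to move; the robot and the scene stay as the last step left them, time stands still between calls to the robot, and variables do not carry over. Pictures are saved under pics/ and viewed, at most 10 in all, crops included, and the job is handed in when it is done.

Besides the shell and the picture viewer there is one more tool, called after "Call:" by a JSON object that holds its "api" and its "payload". arm_command: Moves the arm, as the interface text tells. Its arguments: {"type":"object","properties":{"targets":{"type":"array"},"newtons":{"type":"number"}},"required":["targets"]}

```bash
mkdir -p pics; ls
cat > h.py <<'E'
import numpy as np,cv2
from cell import manip,camera,get_calibration
def shot(n,f):
    c=get_calibration(n);im=camera(n);cv2.imwrite(f'pics/{f}.png',cv2.cvtColor(im,cv2.COLOR_RGB2BGR));np.savez(f'pics/{f}.npz',K=c['K'],d=c['dist_coeffs'],T=c['cam_to_world']);return im
def ray(f,u,v):
    c=np.load(f'pics/{f}.npz');p=cv2.undistortPoints(np.array([[[u,v]]],float),c['K'],c['d'])[0,0]
    T=c['T'];return T[:3,3],T[:3,:3]@np.array([p[0],-p[1],-1])
def onz(f,u,v,z):
    o,d=ray(f,u,v);return (o+d*(z-o[2])/d[2]).round(1)
def proj(f,P):
    c=np.load(f'pics/{f}.npz');T=c['T'];q=(np.asarray(P,float)-T[:3,3])@T[:3,:3];q=q*[1,-1,-1]
    return cv2.projectPoints(q.reshape(-1,1,3),np.zeros(3),np.zeros(3),c['K'],c['d'])[0][:,0]
E
python3 - <<'E'
from h import *
a=shot('scene','s1');b=shot('top','t1')
for f in('s1','t1'): print(np.load(f'pics/{f}.npz')['T'].round(2))
for n in('s1','t1'):
    im=cv2.imread(f'pics/{n}.png');cv2.imwrite(f'pics/{n}b.png',cv2.resize(im,(800,600),interpolation=cv2.INTER_CUBIC))
print(manip.read_state())
E
```

```text
pics
[[ 5.90000e-01 -6.30000e-01  5.00000e-01  1.01751e+03]
 [ 8.10000e-01  4.60000e-01 -3.60000e-01 -4.10670e+02]
 [-1.00000e-02  6.20000e-01  7.90000e-01  9.08430e+02]
 [ 0.00000e+00  0.00000e+00  0.00000e+00  1.00000e+00]]
[[ 1.0000e-02  1.0000e+00 -6.0000e-02  4.4631e+02]
 [-1.0000e+00  1.0000e-02 -1.0000e-02 -7.0890e+01]
 [-1.0000e-02  6.0000e-02  1.0000e+00  1.2557e+03]
 [ 0.0000e+00  0.0000e+00  0.0000e+00  1.0000e+00]]
{'clock': 0.1, 'joints': array([-1.21459019e+00,  3.00410630e-01,  1.52148215e+00,  4.20328556e-05,
        1.32071044e+00, -6.66139306e-02]), 'qd': array([ 0.0012102 , -0.00096081, -0.00246146,  0.00147441,  0.00095003,
       -0.00075128]), 'effort': array([ 1.91109444e-03, -5.32643867e+01, -3.53282368e+01,  7.10166176e-02,
        2.35077215e-02, -4.65690641e-05]), 'eef_pos': array([ 225.60617779, -501.35512705,  204.9613514 ]), 'eef_rot': array([-3.14058704e+00, -1.07892479e-04,  4.22809588e-01]), 'wrist_force': array([-0.09447095, -0.79566232,  0.24662395]), 'moment': array([-0.01660625,  0.05382503,  0.02791923]), 'finger_force': 0.0, 'finger_gap': 94.07061958183196}
```

View pics/t1b.png

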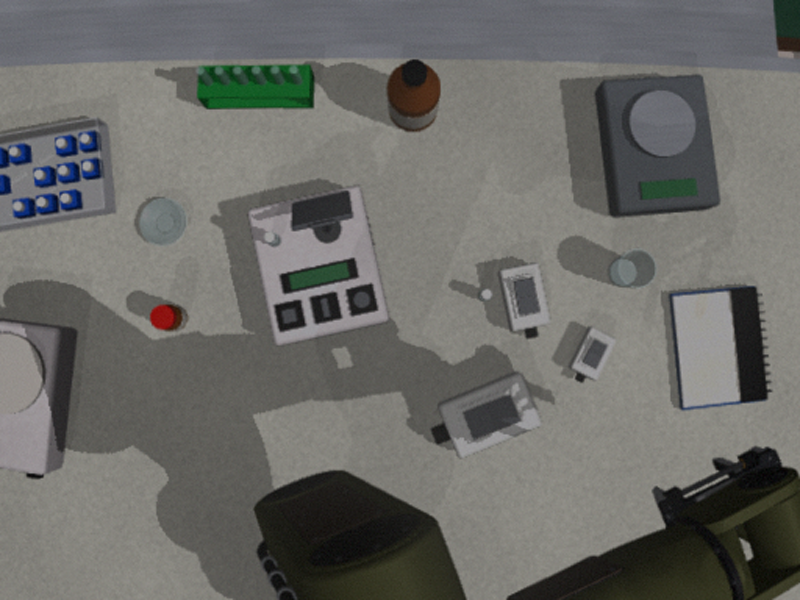

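View pics/s1b.png

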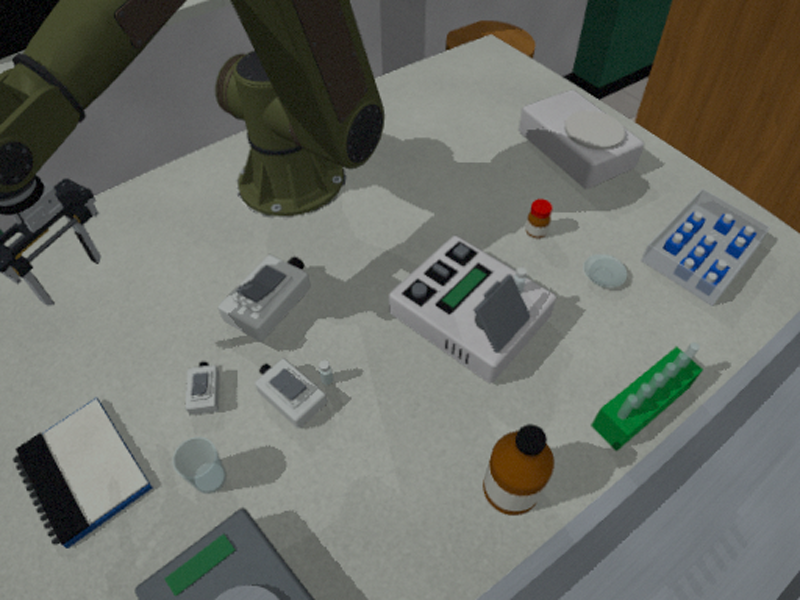

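Top view (800 px scale): there are three pods, the large one at (490,415), the middle one at (525,300) with the vial at (486,295), and the small one at (592,354). I choose the middle one; its stub is at (531,332), so the raised half is the far one. The keys are square (291,315), bar (325,307) and round (361,299). The lid stands open at (322,210), with vial_a at (270,237). Next I check this in a crop and measure.

Run:
```python
from h import *
im=cv2.imread('pics/t1.png')
a=cv2.resize(im[160:225,300:385],(510,390),interpolation=cv2.INTER_CUBIC)
b=cv2.resize(im[115:225,155:255],(290,390),interpolation=cv2.INTER_CUBIC)
cv2.imwrite('pics/c1.png',np.hstack([a,b]))
s=1/1.5625
g=cv2.cvtColor(im,cv2.COLOR_BGR2GRAY)
# white blobs
m=((g>140)&(cv2.cvtColor(im,cv2.COLOR_BGR2HSV)[...,1]<60)).astype(np.uint8)
for nm,(x0,y0,x1,y1) in dict(pod=(312,160,358,220),phot=(150,110,255,225)).items():
    mm=np.zeros_like(m);mm[y0:y1,x0:x1]=m[y0:y1,x0:x1]
    c=max(cv2.findContours(mm,0,2)[0],key=cv2.contourArea);r=cv2.minAreaRect(c);print(nm,r,cv2.boxPoints(r).round(1).tolist())
for n,u,v,z in [('round',361,299,89),('bar',325,307,89),('square',291,315,89),('podc',525,298,44),('stub',531,332,22),('vialb',486,295,52),('viala',270,237,127)]:
    print(n,onz('t1',u*s,v*s,z))
for n,u,v in[('hinge/edge L',291,208),('R',351,193),('baseL',297,229),('baseR',353,215)]: print(n,onz('t1',u*s,v*s,75),onz('t1',u*s,v*s,150))
print('scene podc',onz('s1',290*s,384*s,44),'round',onz('s1',419*s,290*s,89),'bar',onz('s1',441*s,270*s,89),'vialb cap',onz('s1',324*s,366*s,52))
```

```text
pod ((336.48004150390625, 189.504150390625), (38.22102737426758, 23.74027442932129), 78.2317123413086) [[321.0, 173.1999969482422], [344.20001220703125, 168.39999389648438], [352.0, 205.8000030517578], [328.79998779296875, 210.60000610351562]]
phot ((203.0144805908203, 169.637451171875), (86.30300903320312, 71.80215454101562), 77.6609115600586) [[158.6999969482422, 135.1999969482422], [228.89999389648438, 119.80000305175781], [247.3000030517578, 204.10000610351562], [177.1999969482422, 219.5]]
round [ 4.973e+02 -4.000e-01  8.900e+01]
bar [483.3  59.2  89. ]
square [469.3 115.8  89. ]
podc [ 504.1 -280.6   44. ]
stub [ 445.6 -295.2   22. ]
vialb [ 508.1 -212.1   52. ]
viala [594.6 146.7 127. ]
hinge/edge L [651.4 122.   75. ] [638.3 109.8 150. ]
R [677.8  20.2  75. ] [663.1  14.4 150. ]
baseL [615.4 110.9  75. ] [604.7  99.3 150. ]
baseR [640.1  16.1  75. ] [627.8  10.6 150. ]
scene podc [ 507.  -278.3   44. ] round [501.7  -4.4  89. ] bar [488.1  56.3  89. ] vialb cap [ 515.1 -215.    52. ]
```

View pics/c1.png

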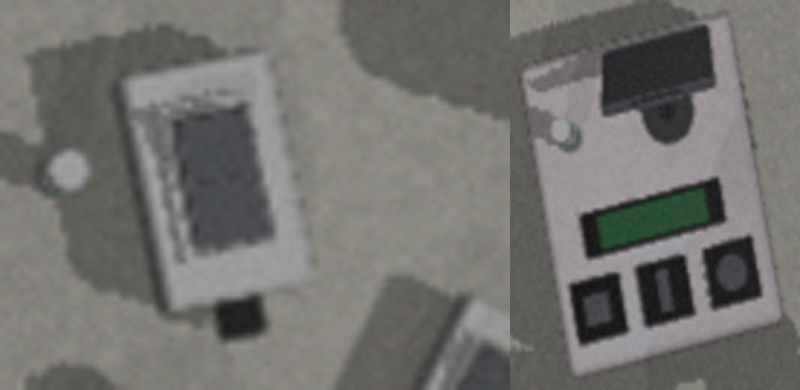

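The crop confirms the choice: the middle pod with its stub near and rocker at px (337.5,189.6), and the round key is the rightmost. Now I triangulate the lid's free edge from both views.

Run:
```python
from h import *
s=.64
def tri(p,q):
    o1,d1=ray('t1',p[0]*s,p[1]*s);o2,d2=ray('s1',q[0]*s,q[1]*s)
    A=np.c_[d1,-d2];t=np.linalg.lstsq(A,o2-o1,rcond=None)[0];a,b=o1+d1*t[0],o2+d2*t[1];return ((a+b)/2).round(1),np.linalg.norm(a-b).round(1)
for n,p,q in[('freeL',(297,229),(513,275)),('freeR',(353,215),(476,305)),('hingeL',(291,208),(529,322)),('hingeR',(351,193),(492,352)),('viala',(270,237),(521,274)),('round',(361,299),(419,290)),('vialb',(486,295),(324,366))]:
    P,e=tri(p,q);d=P[:2]-[557,76];c,w=np.cos(.236),np.sin(.236);print(n,P,e,'local',(c*d[0]+w*d[1]).round(1),(-w*d[0]+c*d[1]).round(1))
r=onz('t1',337.5,189.6,44);print(r)
s=manip.read_state();p=s['eef_pos'];y=s['eef_rot'][2]
d=np.array([526,-276])-p[:2];print('tool x,y',d@[np.cos(y),np.sin(y)],d@[np.sin(y),-np.cos(y)],p,y)
d=np.array([526,-276])-p[:2];y=.24;print('tool x,y at yaw .24',d@[np.cos(y),np.sin(y)],d@[np.sin(y),-np.cos(y)])
```

```text
freeL [607.8 103.4 155.4] 12.2 local 55.8 14.8
freeR [626.3  10.9 165.1] 3.5 local 52.2 -79.5
hingeL [655.  125.5  56.4] 1.1 local 106.9 25.2
hingeR [675.4  18.4  83. ] 2.9 local 101.7 -83.7
viala [596.1 149.  116.1] 0.4 local 55.1 61.8
round [ 4.974e+02 -4.000e-01  8.170e+01] 0.9 local -75.8 -60.3
vialb [ 508.8 -213.    41.6] 0.7 local -114.4 -269.7
[ 507.1 -284.7   44. ]
tool x,y 366.40972400078687 -82.25141862633724 [ 225.60617779 -501.35512705  204.9613514 ] 0.42280958830959814
tool x,y at yaw .24 345.3514325002976 -147.49159222942237
```

Call:
{"api": "arm_command", "payload": {"targets": [{"hand": -1, "x": 0, "y": 0, "z": 0, "yaw": 0.09}, {"hand": -1, "x": 0, "y": 0, "z": 0, "yaw": 0.09}, {"hand": -1, "x": 0.043, "y": -0.018, "z": 0, "yaw": 0}, {"hand": -1, "x": 0.043, "y": -0.018, "z": 0, "yaw": 0}, {"hand": -1, "x": 0.043, "y": -0.018, "z": 0, "yaw": 0}, {"hand": -1, "x": 0.043, "y": -0.018, "z": 0, "yaw": 0}, {"hand": -1, "x": 0.043, "y": -0.018, "z": 0, "yaw": 0}, {"hand": -1, "x": 0.043, "y": -0.018, "z": 0, "yaw": 0}, {"hand": -1, "x": 0.043, "y": -0.018, "z": 0.02, "yaw": 0}, {"hand": -1, "x": 0, "y": 0, "z": 0.02, "yaw": 0}]}}

```text
clock: 1.1
eef_pos: [490.2, -304.0, 165.0]
eef_rot: [3.142, -0.001, 0.247]
wrist_force: [-0.5, -0.8, -1.0]
finger_gap: 17.7
finger_force: 0.0
```

Run:
```python
from h import *
s=manip.read_state();print(s['clock'],s['eef_pos'],s['eef_rot'],s['wrist_force'],s['finger_gap'])
shot('wrist','w1')
```

```text
1.1 [ 490.24210749 -304.04390886  165.00678524] [ 3.14155098e+00 -8.91608712e-04  2.47298947e-01] [-0.50892593 -0.84004363 -0.99652076] 17.74120113537829
```

View pics/w1.png

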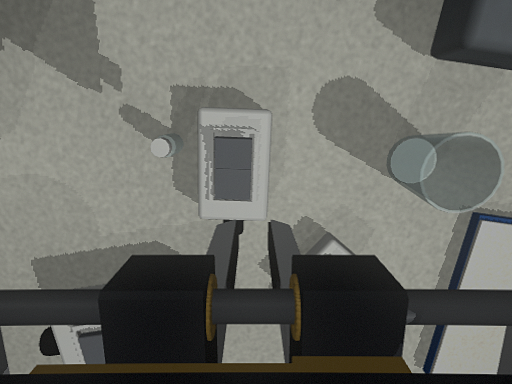

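Wrist view: the pod's rocker is at (214–252, 137–201) with the pivot line at v≈168. The raised far half is centred near (233,148).

Run:
```python
from h import *
print(onz('w1',233,168,48),onz('w1',233,147,56),onz('w1',233.5,137,58), onz('w1',234,163,40), onz('w1',161,147,52))
s=manip.read_state();p=s['eef_pos'];y=s['eef_rot'][2]
for t in ([*onz('w1',233,168,48)[:2]]+20*np.array([np.cos(y),np.sin(y)]),onz('w1',233,147,56)[:2]):
  d=t-p[:2];print(t,'tool x,y',d@[np.cos(y),np.sin(y)],d@[np.sin(y),-np.cos(y)])
```

```text
[ 505.6 -280.9   48. ] [ 525.5 -276.7   56. ] [ 534.4 -275.2   58. ] [ 509.2 -280.5   40. ] [ 509.  -212.9   52. ]
[ 524.99639428 -276.02353725] tool x,y 43.334816581484525 -18.606215654852015
[ 525.5 -276.7] tool x,y 43.65828606713598 -17.827378017218564
```

Call:
{"api": "arm_command", "payload": {"targets": [{"hand": -1, "x": 0.022, "y": -0.009, "z": 0.025, "yaw": 0}, {"hand": -1, "x": 0.022, "y": -0.009, "z": 0.03, "yaw": 0}, {"hand": -1, "x": 0, "y": 0, "z": 0.03, "yaw": 0}, {"hand": -1, "x": 0, "y": 0, "z": 0.01, "yaw": 0}, {"hand": -1, "x": 0, "y": 0, "z": 0, "yaw": 0}]}}

```text
clock: 1.65
eef_pos: [524.5, -279.5, 70.0]
eef_rot: [-3.14, 0.002, 0.242]
wrist_force: [-0.5, 0.0, 0.7]
finger_gap: 0.1
finger_force: 0.0
```

Close enough; I nudge it slightly and press gradually.

Call:
{"api": "arm_command", "payload": {"targets": [{"hand": -1, "x": 0.001, "y": -0.002, "z": 0.008, "yaw": 0}, {"hand": -1, "x": 0, "y": 0, "z": 0.005, "yaw": 0}, {"hand": -1, "x": 0, "y": 0, "z": 0.003, "yaw": 0}, {"hand": -1, "x": 0, "y": 0, "z": 0.002, "yaw": 0}, {"hand": -1, "x": 0, "y": 0, "z": 0.002, "yaw": 0}, {"hand": -1, "x": 0, "y": 0, "z": 0, "yaw": 0}]}}

```text
clock: 2.25
eef_pos: [525.9, -277.1, 50.8]
eef_rot: [3.141, -0.0, 0.243]
wrist_force: [1.3, -0.3, 2.1]
finger_gap: 0.5
finger_force: 0.6
```

Call:
{"api": "arm_command", "payload": {"targets": [{"hand": -1, "x": 0, "y": 0, "z": 0.001, "yaw": 0}, {"hand": -1, "x": 0, "y": 0, "z": 0.001, "yaw": 0}, {"hand": -1, "x": 0, "y": 0, "z": 0, "yaw": 0}]}}

```text
clock: 2.55
eef_pos: [526.1, -277.2, 49.2]
eef_rot: [3.141, -0.001, 0.243]
wrist_force: [0.8, 0.3, 6.0]
finger_gap: 0.4
finger_force: 2.9
```

Call:
{"api": "arm_command", "payload": {"targets": [{"hand": -1, "x": 0, "y": 0, "z": 0.001, "yaw": 0}, {"hand": -1, "x": 0, "y": 0, "z": 0.001, "yaw": 0}, {"hand": -1, "x": 0, "y": 0, "z": 0, "yaw": 0}]}}

```text
clock: 2.85
eef_pos: [526.3, -277.2, 48.8]
eef_rot: [3.141, -0.001, 0.243]
wrist_force: [-5.6, 3.8, 22.5]
finger_gap: 0.7
finger_force: 11.5
```

It has bottomed out (22 N). I raise and back off to check.

Call:
{"api": "arm_command", "payload": {"targets": [{"hand": -1, "x": 0, "y": 0, "z": -0.02, "yaw": 0}, {"hand": -1, "x": 0, "y": 0, "z": -0.04, "yaw": 0}, {"hand": -1, "x": -0.02, "y": 0, "z": -0.04, "yaw": 0}, {"hand": -1, "x": -0.02, "y": 0.01, "z": -0.02, "yaw": 0}, {"hand": -1, "x": 0, "y": 0.01, "z": 0, "yaw": 0}]}}

```text
clock: 3.35
eef_pos: [491.4, -307.4, 169.9]
eef_rot: [3.138, -0.003, 0.242]
wrist_force: [0.1, -0.0, -0.0]
finger_gap: 0.3
finger_force: 0.0
```

Run:
```python
from h import *
shot('wrist','w2')
a=cv2.imread('pics/w1.png')[95:235,140:290];b=cv2.imread('pics/w2.png')[95:235,140:290]
cv2.imwrite('pics/c2.png',cv2.resize(np.hstack([a,b]),(798,372),interpolation=cv2.INTER_CUBIC))
```

```text
(no output)
```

View pics/c2.png

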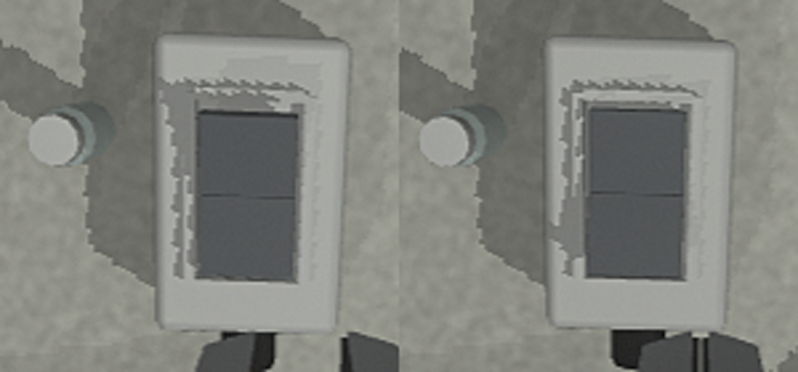

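The shadow flipped to the near half, so the rocker is on, and the pod and vial did not move. Next I move above and behind the lid's outer face.

Call:
{"api": "arm_command", "payload": {"targets": [{"hand": -1, "x": 0, "y": 0, "z": -0.04, "yaw": 0}, {"hand": -1, "x": 0.0275, "y": -0.036, "z": 0, "yaw": 0}, {"hand": -1, "x": 0.0275, "y": -0.036, "z": 0, "yaw": 0}, {"hand": -1, "x": 0.0275, "y": -0.036, "z": 0, "yaw": 0}, {"hand": -1, "x": 0.0275, "y": -0.036, "z": 0, "yaw": 0}, {"hand": -1, "x": 0.0275, "y": -0.036, "z": 0, "yaw": 0}, {"hand": -1, "x": 0.0275, "y": -0.036, "z": 0, "yaw": 0}, {"hand": -1, "x": 0.0275, "y": -0.036, "z": 0, "yaw": 0}, {"hand": -1, "x": 0.0275, "y": -0.036, "z": 0, "yaw": 0}, {"hand": -1, "x": 0.0275, "y": -0.036, "z": 0, "yaw": 0}]}}

```text
clock: 4.4
eef_pos: [654.5, 70.4, 204.3]
eef_rot: [-3.141, 0.003, 0.243]
wrist_force: [0.6, -0.4, 0.5]
finger_gap: 0.6
finger_force: 0.0
```

Call:
{"api": "arm_command", "payload": {"targets": [{"hand": -1, "x": 0, "y": 0, "z": 0, "yaw": 0}]}}

```text
clock: 4.5
eef_pos: [654.8, 73.3, 203.6]
eef_rot: [-3.14, 0.003, 0.248]
wrist_force: [0.3, -0.4, -0.4]
finger_gap: 0.9
finger_force: 0.0
```

Run:
```python
from h import *
shot('scene','s2')
im=cv2.imread('pics/s2.png')[100:260,220:400]
cv2.imwrite('pics/c3.png',cv2.resize(im,(675,600),interpolation=cv2.INTER_CUBIC))
```

```text
(no output)
```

View pics/c3.png

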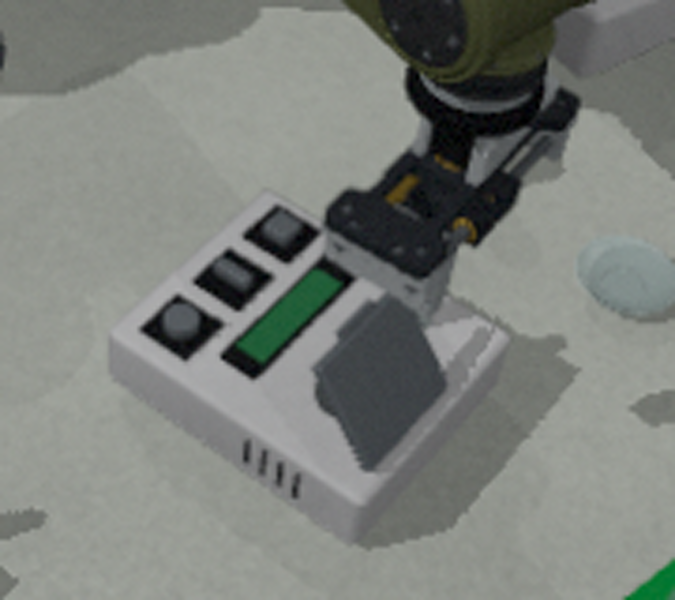

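Run:
```python
from h import *
P=[[654.8,73.3,z] for z in(203.6,240,300)]
print(((proj('s2',P)-[220,100])*3.75).round(0))
L=lambda x,y,z:[557+.972*x-.234*y,76+.234*x+.972*y,z]
names=['edge L','edge R','hingeL','hingeR','topcorner rearR','rearL','frontR']
print(list(zip(names,((proj('s2',[L(62,19,160),L(62,-81,160),L(104,19,86),L(104,-81,86),L(120,-100,75),L(120,100,75),L(-120,-100,75)])-[220,100])*3.75).round(0).tolist())))
s=manip.read_state();print(s['eef_pos'],s['joints'])
```

```text
[[422. 304.]
 [431. 267.]
 [446. 201.]]
[('edge L', [409.0, 283.0]), ('edge R', [325.0, 371.0]), ('hingeL', [443.0, 377.0]), ('hingeR', [364.0, 467.0]), ('topcorner rearR', [365.0, 506.0]), ('rearL', [516.0, 331.0]), ('frontR', [102.0, 328.0])]
[654.22708659  70.78723726 203.72640788] [5.20950233e-02 5.50620405e-01 1.17253595e+00 9.20700098e-05
 1.42224686e+00 1.37655363e+00]
```

Call:
{"api": "arm_command", "payload": {"targets": [{"hand": -1, "x": -0.004, "y": 0, "z": 0.03, "yaw": 0}, {"hand": -1, "x": -0.004, "y": 0, "z": 0.024, "yaw": 0}, {"hand": -1, "x": -0.003, "y": 0, "z": 0.01, "yaw": 0}, {"hand": -1, "x": -0.005, "y": 0, "z": 0.003, "yaw": 0}, {"hand": -1, "x": -0.005, "y": 0, "z": 0.003, "yaw": 0}, {"hand": -1, "x": -0.005, "y": 0, "z": 0.003, "yaw": 0}]}}

```text
clock: 5.15
eef_pos: [629.1, 61.4, 134.7]
eef_rot: [3.141, -0.002, 0.242]
wrist_force: [-0.1, 0.3, 0.4]
finger_gap: 0.2
finger_force: 0.3
```

Call:
{"api": "arm_command", "payload": {"targets": [{"hand": -1, "x": -0.004, "y": 0, "z": 0.009, "yaw": 0}, {"hand": -1, "x": -0.006, "y": 0, "z": 0.008, "yaw": 0}, {"hand": -1, "x": -0.005, "y": 0, "z": 0.007, "yaw": 0}, {"hand": -1, "x": -0.005, "y": 0, "z": 0.007, "yaw": 0}, {"hand": -1, "x": -0.003, "y": 0, "z": 0.006, "yaw": 0}, {"hand": -1, "x": 0, "y": 0, "z": 0.005, "yaw": 0}, {"hand": -1, "x": 0, "y": 0, "z": 0, "yaw": 0}]}}

```text
clock: 5.85
eef_pos: [606.3, 56.1, 90.9]
eef_rot: [-3.141, 0.001, 0.243]
wrist_force: [-0.1, 0.4, -0.2]
finger_gap: 0.6
finger_force: 0.0
```

Call:
{"api": "arm_command", "payload": {"targets": [{"hand": -1, "x": 0, "y": 0, "z": 0.002, "yaw": 0}, {"hand": -1, "x": 0, "y": 0, "z": 0.002, "yaw": 0}, {"hand": -1, "x": 0, "y": 0, "z": 0.001, "yaw": 0}, {"hand": -1, "x": 0, "y": 0, "z": 0, "yaw": 0}]}}

```text
clock: 6.25
eef_pos: [606.7, 56.2, 86.6]
eef_rot: [-3.142, 0.0, 0.243]
wrist_force: [-1.6, 0.1, 0.1]
finger_gap: 0.4
finger_force: 0.0
```

Call:
{"api": "arm_command", "payload": {"targets": [{"hand": -1, "x": 0, "y": 0, "z": 0.001, "yaw": 0}, {"hand": -1, "x": 0, "y": 0, "z": 0.001, "yaw": 0}, {"hand": -1, "x": 0, "y": 0, "z": 0, "yaw": 0}]}}

```text
clock: 6.55
eef_pos: [606.9, 56.2, 86.2]
eef_rot: [3.141, -0.001, 0.243]
wrist_force: [-6.7, -0.5, 12.9]
finger_gap: 0.4
finger_force: 6.3
```

Run:
```python
from h import *
print(manip.read_state()['wrist_force'])
shot('scene','s3')
im=cv2.imread('pics/s3.png')[100:260,220:400]
cv2.imwrite('pics/c4.png',cv2.resize(im,(675,600),interpolation=cv2.INTER_CUBIC))
```

```text
[-6.70215668 -0.5217131  12.91976779]
```

View pics/c4.png

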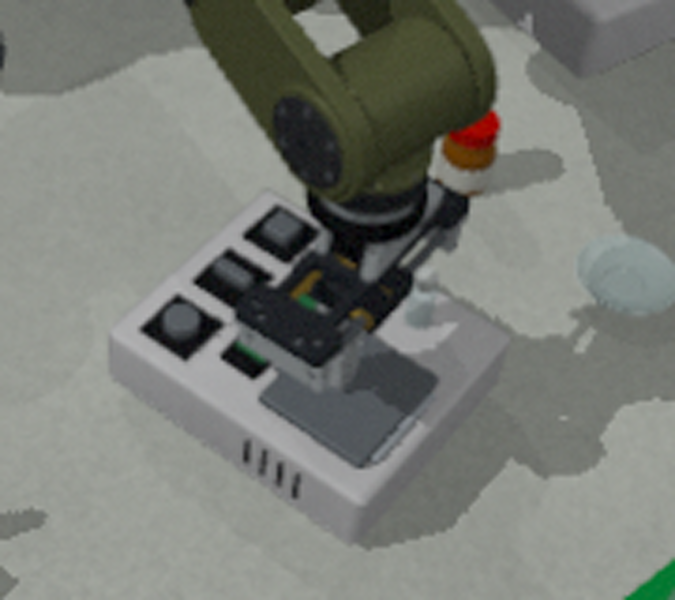

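The lid lies flat (contact at z 86.2, 13 N) and vial_a is still standing at (423,300). I retreat and look at the keys from close by.

Call:
{"api": "arm_command", "payload": {"targets": [{"hand": -1, "x": 0, "y": 0, "z": -0.02, "yaw": 0}, {"hand": -1, "x": 0, "y": 0, "z": -0.04, "yaw": 0}, {"hand": -1, "x": -0.04, "y": 0.007, "z": -0.02, "yaw": 0}, {"hand": -1, "x": -0.04, "y": 0.007, "z": 0, "yaw": 0}, {"hand": -1, "x": -0.04, "y": 0.007, "z": 0, "yaw": 0}, {"hand": -1, "x": -0.04, "y": 0.007, "z": 0, "yaw": 0}, {"hand": -1, "x": 0, "y": 0, "z": 0, "yaw": 0}, {"hand": -1, "x": 0, "y": 0, "z": 0, "yaw": 0}]}}

```text
clock: 7.4
eef_pos: [458.4, -9.7, 165.4]
eef_rot: [3.141, -0.002, 0.242]
wrist_force: [0.1, -0.7, 0.0]
finger_gap: 0.4
finger_force: 0.0
```

Run:
```python
from h import *
s=manip.read_state();print(s['eef_pos'],s['eef_rot'])
shot('wrist','w3')
```

```text
[458.35445314  -9.71438313 165.40927117] [ 3.14115341e+00 -1.57950443e-03  2.41943130e-01]
```

View pics/w3.png

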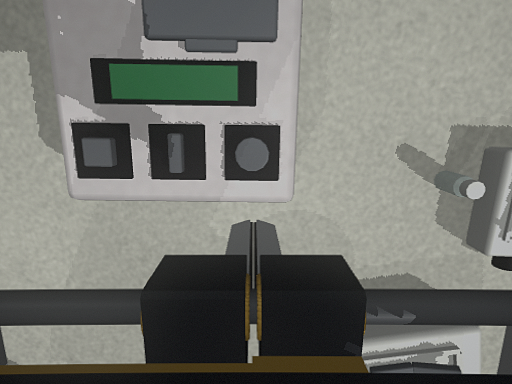

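The lid is flat. The round key's top is at (252,154), with the bar key at (176,153) and the square key at (98,151).

Run:
```python
from h import *
t=onz('w3',252,154,89);s=manip.read_state();p=s['eef_pos'];y=s['eef_rot'][2]
d=t[:2]-p[:2];print(t,'tool x,y',d@[np.cos(y),np.sin(y)],d@[np.sin(y),-np.cos(y)])
```

```text
[4.953e+02 1.000e-01 8.900e+01] tool x,y 37.70479485686852 -0.531657445124419
```

Call:
{"api": "arm_command", "payload": {"targets": [{"hand": -1, "x": 0.0185, "y": 0, "z": 0.03, "yaw": 0}, {"hand": -1, "x": 0.02, "y": 0, "z": 0.02, "yaw": 0}, {"hand": -1, "x": 0, "y": 0, "z": 0.02, "yaw": 0}, {"hand": -1, "x": 0, "y": 0, "z": 0, "yaw": 0}, {"hand": -1, "x": 0, "y": 0, "z": 0, "yaw": 0}]}}

```text
clock: 7.95
eef_pos: [495.9, 0.0, 94.9]
eef_rot: [-3.141, 0.0, 0.243]
wrist_force: [-0.6, 0.3, 1.1]
finger_gap: 0.7
finger_force: 0.0
```

Call:
{"api": "arm_command", "payload": {"targets": [{"hand": -1, "x": 0, "y": 0, "z": 0.004, "yaw": 0}, {"hand": -1, "x": 0, "y": 0, "z": 0.003, "yaw": 0}, {"hand": -1, "x": 0, "y": 0, "z": 0.003, "yaw": 0}, {"hand": -1, "x": 0, "y": 0, "z": 0.001, "yaw": 0}, {"hand": -1, "x": 0, "y": 0, "z": 0, "yaw": 0}]}}

```text
clock: 8.45
eef_pos: [495.9, -0.3, 84.1]
eef_rot: [3.141, -0.001, 0.243]
wrist_force: [3.0, 0.9, 3.4]
finger_gap: 0.0
finger_force: 1.9
```

Call:
{"api": "arm_command", "payload": {"targets": [{"hand": -1, "x": 0, "y": 0, "z": 0.001, "yaw": 0}, {"hand": -1, "x": 0, "y": 0, "z": 0.001, "yaw": 0}, {"hand": -1, "x": 0, "y": 0, "z": 0, "yaw": 0}, {"hand": -1, "x": 0, "y": 0, "z": 0, "yaw": 0}]}}

```text
clock: 8.85
eef_pos: [496.0, -0.3, 83.0]
eef_rot: [3.141, -0.002, 0.243]
wrist_force: [-2.5, 0.6, 16.6]
finger_gap: 0.4
finger_force: 8.4
```

Run:
```python
from h import *
camera('top');s=manip.read_state();print(s['eef_pos'],s['wrist_force'])
print(manip.sign_off())
```

```text
[ 4.96011990e+02 -2.75581238e-01  8.30236420e+01] [-2.21305094  1.02573804 17.20398578]
the job is handed in; nothing more can be done
None
```

I switched the middle-sized pod on, pushed the lid shut and pressed the round key to its stop, then handed the job in with the arm still holding it down at about 17 N; no verdict came back.

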